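# Clear the chimta, free the locked oven toggle and throw it

### The arm

A 6-joint arm with a two-finger parallel gripper is mounted at the origin on the work surface. World frame = base frame: x ahead of the robot, y to its left, z up, the work surface at z = 0. Lengths are in m, angles in degrees, forces in N, time in s.
With the tool pointing down it reaches from about 0.325 to 0.85 m from the base axis. Payload 15.5 kg.
Tool frame: the origin (TCP) lies at the very end of the fingers, on their centre line; the grasp point (between the pads) lies arm.grip_depth behind it (arm.grip_depth is the distance from the TCP to the grasp point, in m); z points along the fingers, y is the line along which they close (so a half turn about z gives the same grasp; the last joint's range is limited). The gripper opens to 91 mm and grips with 3 to 60 N. Pads are 32 mm wide; open, the fingers measure 118 mm over their backs; the gripper's body (76 mm by 178 mm) begins 60 mm behind the grasp point.
Start: joints at [58.642, 28.281, 77.091, -0, 74.628, -5.472], TCP at [0.273, 0.562, 0.214] pointing down, gripper open.
Joint ranges: [-166.48, 166.48], [-47.26, 123.95], [12.59, 153.08], [-70.14, 250.14], [6.76, 159.57], [-176.63, 176.63]. Speed limits (degrees/s): [108.29, 108.29, 147.25, 172.46, 172.46, 172.46].

### API

Orientations are given as a 3x3 rotation matrix whose columns are the frame's x, y, z axes.
In Python, from rig import arm gives the robot as it stands. Calls block until the motion is done:
- arm.move_to(position, orientation): joint-space move of the TCP to a pose.
- arm.move_l(position, orientation=None, feed=0.15): straight line of the TCP; orientation=None keeps the orientation; feed is the mean speed in m/s.
- arm.move_joints(angles): joint-space move.
- arm.grip(opening): finger opening in m; the grip force is fixed at half the most; returns when the fingers have stopped.
- arm.sleep(seconds).
- arm.solve_ik(position, orientation): joint angles nearest the present ones, or None.
- arm.snapshot(name): name is "side" or "top" or "wrist"; returns the picture (400x640x3 uint8, red, green, blue); there is no depth.
- arm.get_calibration(name): a dict with "intrinsics" (3x3 intrinsics, pixels), "cam_to_world" (4x4, takes a point from camera to world coordinates). Camera axes: x right, y down, z forward; pixel columns grow to the right and rows downward; lengths in m; the calibration is good to about 2 mm. A picture is of the moment at which its call begins: read the wrist's pose just before it. get_calibration takes no time and is no camera call; for the wrist camera it gives the pose at the moment of the call.
A pose or a line that the arm cannot do raises arm.Unreachable and nothing moves.
- arm.sign_off(): hands the job in; it is judged then, once.
Readings, each from a call of its own:
- arm.current_t(): time.
- arm.current_joint_positions(): joint angles.
- arm.current_dq(): joint speeds.
- arm.current_tau(): joint torques, N m.
- arm.current_ee_pos(): TCP position.
- arm.current_tool_rot(): TCP orientation.
- arm.current_force(): force on the tool from outside, world axes, zero at the start.
- arm.current_torque(): the same for the moment, N m.
- arm.current_width(): finger opening in m.
- arm.current_grasp_force(): force on a finger pad.
Only numpy, scipy, OpenCV 4.12 (cv2) and the standard library are available. Lean on these libraries where they do the work, as an engineer would, in place of code of your own. Each camera call takes 0.05 s, during which the arm holds its last target. There are 200 camera calls.

### The job

A chimta (tongs) has been left across the guard hoops of the oven's switch box: first lay it flat on the middle of the round wooden chakla. Then draw the lock pin up out of its bore and hang it upright by its collar in either of the two side notches (the jar may crowd one of them), let go of it, and only then push the toggle fully over to the side where the pin stood. Do not shift or tip the jar, the bowl, the pot lid or the chakla.

Things in the scene. Friction and masses are not known exactly. Their poses are not given: they have to be found in the camera images.
- switch: White fixed switch box, 160 (x) x 140 (y) x 45 mm high; origin at the centre of its underside, z up. Two steel hoops of 8 mm bar along x at y = -58 and +58, x -55 to 55, tops 100 mm above the counter. Each side has an ear, top flush with the box top, 10 mm thick, |y| 70 to 113, x 30 to 80, with a 13 mm wide slot (side notch) at x = 55, open outwards and right through downwards.
- chimta: Steel chimta (flat tongs) lying on edge, 222 mm long (its x, from -112 to +110 mm), 29 mm wide over its two parallel strips (its y) from x = -100 to +45 mm and narrowing to 19 mm at the +x tips, 15 mm high, 120 g. Origin at the centre of its underside, near its centre of mass. Starts across both hoops.
- chakla: Loose round wooden rolling board, 200 mm diameter, flat top 30 mm above the counter; origin at the centre of its underside, z up. 700 g.
- pin: Lock pin: steel shank 10 mm diameter x 30 mm, then a collar 24 mm diameter (30 to 34 mm from the foot), then a round black grip 14 mm diameter (34 to 66 mm). Origin at the centre of the shank's foot, z up along the pin. In the bore, and hung in a notch, the collar rests 45 mm above the counter, the foot 15 mm.
- bore (a point): Mouth of the pin's bore (12 mm wide, 34 mm deep), in the box's top face at switch x = 14, y = 0 mm. z up.
- notch_left (a point): Point in the middle of the slot in the +y ear, level with the ear's top face (45 mm high); axes as the switch; the slot opens towards the switch's +y. The pin's axis belongs here within 15 mm.
- notch_right (a point): The same in the -y ear; this slot opens towards the switch's -y. The pin's axis belongs here within 15 mm.
- toggle (a joint): Angle of the steel toggle lever, rad: about 0 = leaning to the switch's -x, 0.65 = upright, 1.3 = fully over to its +x. The pin in its bore stops it near 0.9. Stays where left. Hinge along the switch's y at x = -10, y = 0, 46 mm above the counter; lever 42 mm long, 10 mm thick, with a 14 mm ball at its tip.
- toggle_tip (a point): Centre of the ball at the toggle's tip.
- jar: Bystander: pink plastic storage jar with twist cap, 76 mm diameter, 140 mm high, standing behind one of the two side notches. Origin at the centre of its underside.
- bowl: Bystander: small steel bowl, 76 mm diameter, 34 mm high, behind the other notch. Origin at the centre of its underside.
- pot_lid: Bystander: aluminium pot lid, 180 mm diameter, 44 mm high with its knob, lying on the counter. Origin at the centre of its underside.
Things that resemble listed ones, but are neither listed nor needed, are in the scene too. Several things have the shape of the chimta; the one meant has the colours described above.

How it is judged (in metres and radians):
On the way, in this order (a step that is already met when the one before it is completed fails the run):
1. the chimta lies released on the chakla while the pin is still in its bore and the toggle not thrown (horizontal distance between chimta and chakla below 0.07 m and z of chimta in the frame of chakla between 0.025 and 0.036 m and angle between chimta's own z axis and vertical below 0.15 rad and contact force between chimta and chakla above 0.1 N and contact force between the fingers and chimta below 0.1 N and linear speed of chimta below 0.03 m/s and horizontal distance between pin and bore below 0.008 m and z of pin in the frame of bore below -0.02 m and value of joint toggle below 1 rad), for 0.2 s.
2. the pin hangs released in a side notch while the toggle is not yet thrown (((horizontal distance between pin and notch_left below 0.015 m and z of pin in the frame of notch_left between -0.034 and -0.026 m and angle between pin's own z axis and vertical below 0.15 rad) or (horizontal distance between pin and notch_right below 0.015 m and z of pin in the frame of notch_right between -0.034 and -0.026 m and angle between pin's own z axis and vertical below 0.15 rad)) and contact force between the fingers and pin below 0.1 N and linear speed of pin below 0.03 m/s and value of joint toggle below 1 rad), for 0.2 s.
At the end, for the whole second after the job is handed in: The chimta lies flat on the chakla, its middle within 70 mm of the chakla's centre; the pin hangs upright by its collar in one of the side notches, its axis within 15 mm of the notch point; the toggle is past 1.15 rad; all at rest and released (horizontal distance between chimta and chakla below 0.07 m and z of chimta in the frame of chakla between 0.025 and 0.036 m and angle between chimta's own z axis and vertical below 0.15 rad and contact force between chimta and chakla above 0.1 N and contact force between the fingers and chimta below 0.1 N and linear speed of each of chimta, pin below 0.03 m/s and ((horizontal distance between pin and notch_left below 0.015 m and z of pin in the frame of notch_left between -0.034 and -0.026 m and angle between pin's own z axis and vertical below 0.15 rad) or (horizontal distance between pin and notch_right below 0.015 m and z of pin in the frame of notch_right between -0.034 and -0.026 m and angle between pin's own z axis and vertical below 0.15 rad)) and contact force between the fingers and pin below 0.1 N and value of joint toggle above 1.15 rad and velocity of joint toggle below 0.1 rad/s); the robot touches nothing.
It fails at once if the jar is shifted by more than 25 mm or tipped (distance of jar from where it was at the start of the episode above 0.025 m or angle between jar's own z axis and vertical above 0.3 rad).
It fails at once if the bowl is shifted by more than 25 mm or tipped (distance of bowl from where it was at the start of the episode above 0.025 m or angle between bowl's own z axis and vertical above 0.3 rad).
It fails at once if the pot lid is shifted by more than 25 mm or tipped (distance of pot_lid from where it was at the start of the episode above 0.025 m or angle between pot_lid's own z axis and vertical above 0.3 rad).
It fails at once if the chakla is shifted by more than 25 mm or tipped (distance of chakla from where it was at the start of the episode above 0.025 m or angle between chakla's own z axis and vertical above 0.3 rad).
It also fails if it takes over 64 s, if anything falls off the work surface, if the arm or the gripper's body presses on something with over 40 N, if the wrist force passes 120 N, or if a joint passes its speed limit or range.

## Working session

There is one attempt and no reset: what is moved stays moved. The work goes in short steps, each a Python script; the robot and the scene stay as the last script left them, time stands still between calls to the robot, and variables do not carry over. Pictures are saved under pics/ and viewed, at most 10 in all, crops included, and the job is handed in when it is done.

```bash
mkdir -p pics; ls; python3 - <<'E'
from rig import arm
import cv2,numpy as np
print(arm.grip_depth, arm.current_t())
for n in("top","side","wrist"):
    c=arm.get_calibration(n); print(n,np.round(c["intrinsics"],1).tolist(),np.round(c["cam_to_world"],4).tolist())
    im=arm.snapshot(n); cv2.imwrite(f"pics/{n}0.png",im[:,:,::-1])
E
```

```text
pics
0.0188 0.0
top [[426.5, 0.0, 321.4], [0.0, 426.5, 201.1], [0.0, 0.0, 1.0]] [[-0.0287, -0.9857, 0.1658, 0.4338], [-0.9995, 0.0305, 0.0081, -0.0141], [-0.013, -0.1655, -0.9861, 1.2633], [0.0, 0.0, 0.0, 1.0]]
side [[472.4, 0.0, 318.4], [0.0, 472.4, 206.2], [0.0, 0.0, 1.0]] [[0.9003, -0.3458, 0.2645, 0.3115], [-0.4354, -0.7193, 0.5414, -0.6114], [0.003, -0.6026, -0.7981, 0.9614], [0.0, 0.0, 0.0, 1.0]]
wrist [[333.0, 0.0, 314.7], [0.0, 333.0, 203.4], [0.0, 0.0, 1.0]] [[0.4368, 0.8732, 0.216, 0.2116], [0.8995, -0.4236, -0.1067, 0.5927], [-0.0017, 0.2409, -0.9705, 0.3834], [0.0, 0.0, 0.0, 1.0]]
```

View pics/top0.png

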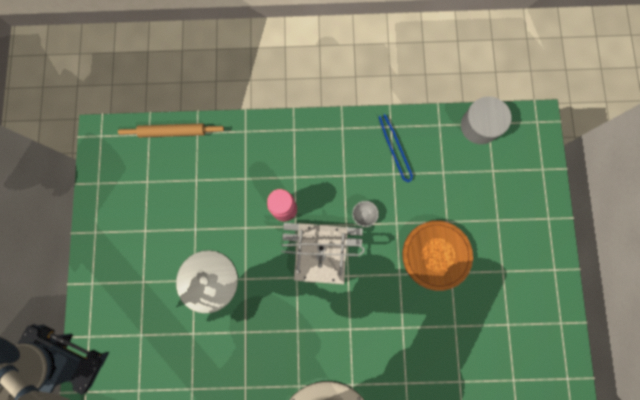

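View pics/side0.png

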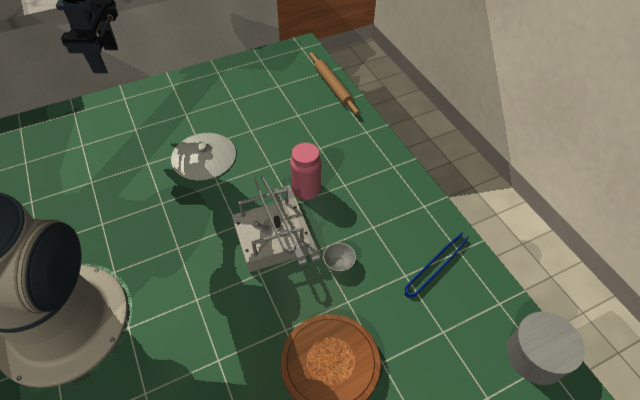

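The top view shows these chimta-shaped candidates: the blue tongs at (396,150), which is the wrong colour, and the steel one across the hoops at about (320,238). The chakla is at (438,255) and the pot lid at (207,281). The grey cylinder at (487,120) is a decoy. The jar is at (281,205) and the bowl at (365,213). I choose the steel chimta on the hoops and will check it in a close crop.

```bash
cat > h.py <<'E'
from rig import arm
import cv2,numpy as np
def ray(cal,uv,z):
    K,T=cal["intrinsics"],np.array(cal["cam_to_world"])
    d=T[:3,:3]@np.linalg.solve(K,[uv[0],uv[1],1.]); o=T[:3,3]
    return o+d*(z-o[2])/d[2]
def proj(cal,P):
    K,T=np.array(cal["intrinsics"]),np.array(cal["cam_to_world"])
    p=(np.atleast_2d(P)-T[:3,3])@T[:3,:3]; q=p@K.T
    return q[:,:2]/q[:,2:]
def down(yaw_deg):  # tool z down, tool y axis at yaw (closing direction)
    a=np.radians(yaw_deg); y=np.array([np.cos(a),np.sin(a),0]); z=np.array([0,0,-1.])
    return np.column_stack([np.cross(y,z),y,z])
E
python3 - <<'E'
from h import *
t=arm.get_calibration("top"); s=arm.get_calibration("side")
for n,uv,z in(("chakla",(438,255),.03),("box",(322,262),.045),("jar",(281,203),.14),("bowl",(365,213),.034),("lid",(207,281),.02)): print(n,ray(t,uv,z).round(3))
print(ray(s,(331,360),.03).round(3), np.round(arm.current_tool_rot(),3).tolist())
a=cv2.resize(cv2.imread("pics/top0.png")[180:300,260:390],None,fx=3.07,fy=3.07,interpolation=cv2.INTER_CUBIC)
b=cv2.resize(cv2.imread("pics/side0.png")[135:315,205:365],None,fx=2.5,fy=2.5,interpolation=cv2.INTER_CUBIC)
h=max(a.shape[0],b.shape[0]); a=cv2.copyMakeBorder(a,0,h-a.shape[0],0,0,cv2.BORDER_CONSTANT);b=cv2.copyMakeBorder(b,0,h-b.shape[0],0,0,cv2.BORDER_CONSTANT)
cv2.imwrite("pics/crop1.png",np.hstack([a,b]))
E
```

```text
chakla [ 0.474 -0.333  0.03 ]
box [ 0.464 -0.001  0.045]
jar [0.621 0.103 0.14 ]
bowl [ 0.601 -0.13   0.034]
lid [0.42  0.332 0.02 ]
[ 0.476 -0.334  0.03 ] [[-0.9, 0.437, -0.0], [0.437, 0.9, -0.001], [0.0, -0.001, -1.0]]
```

View pics/crop1.png

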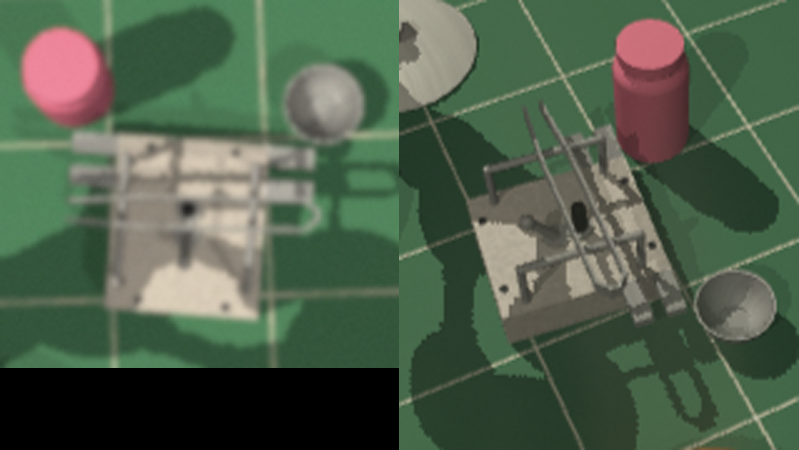

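The crop confirms the grey steel chimta lying across both hoops, with its loop end to the right (-y) and the pin's black grip showing between its strips. The toggle leans to -x. The ears are on the far side, with the jar behind the left notch and the bowl behind the right one. I'll use the right notch, because the bowl is lower than the fingers will be there. Next is a close look with the wrist camera.

```bash
python3 - <<'E'
from h import *
arm.move_to([0.48,0,0.23],down(90)); arm.sleep(.2)
c=arm.get_calibration("wrist"); im=arm.snapshot("wrist")
np.savez("w1.npz",**c); cv2.imwrite("pics/w1.png",im[:,:,::-1])
cv2.imwrite("pics/w1b.png",cv2.resize(im[:,:,::-1],None,fx=1.25,fy=1.25)); print(arm.current_t(),arm.current_ee_pos(),arm.current_joint_positions(),np.round(c["cam_to_world"],3).tolist())
E
```

```text
2.55 [4.80038949e-01 3.44432709e-04 2.29982069e-01] [-7.09044289e+00  1.55977782e+01  9.55746657e+01 -7.20790522e-04
  6.88296877e+01 -9.71250439e+01] [[-0.0, 0.971, 0.241, 0.412], [1.0, 0.001, -0.001, 0.001], [-0.001, 0.241, -0.971, 0.4], [0.0, 0.0, 0.0, 1.0]]
```

View pics/w1b.png

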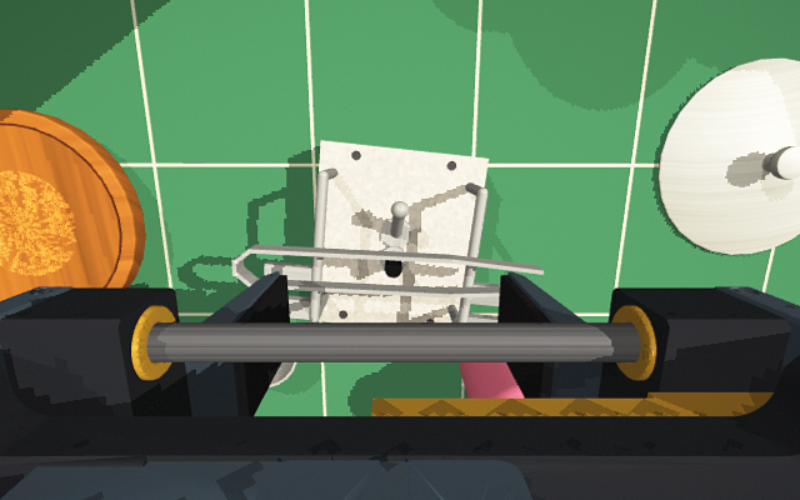

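The wrist view shows the box's robot-side corners at about (321,141) and (488,158) of the enlarged picture, so the box is turned by about -6°. The chimta's loop end is at (238,266) and its tips at (543,271). The ears are hidden by the gripper, so I'll take one more view from further out.

```bash
python3 - <<'E'
from h import *
arm.move_l([0.60,-0.02,0.23],feed=.3); arm.sleep(.2)
c=arm.get_calibration("wrist"); im=arm.snapshot("wrist")
np.savez("w2.npz",**c); cv2.imwrite("pics/w2.png",im[:,:,::-1])
cv2.imwrite("pics/w2b.png",cv2.resize(im[0:270,180:480,::-1],None,fx=2.2,fy=2.2,interpolation=cv2.INTER_CUBIC)); print(arm.current_t())
E
```

```text
3.3583
```

View pics/w2b.png

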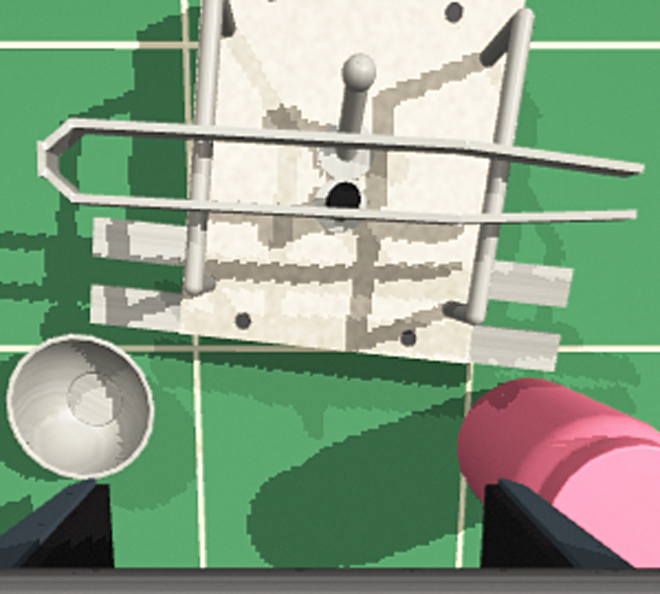

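This view shows everything. The right ear's slot opens at crop (91,258)–(91,286), the left ear's at (567,307)–(561,333), the chimta's loop end is at (38,158), its tips are at about (643,168) and (637,216), and the toggle ball is at (358,72). I'll fit the poses by least squares.

```bash
cat > fit.py <<'E'
from h import *
from scipy.optimize import least_squares
w1,w2=np.load("w1.npz"),np.load("w2.npz")
def fit(obs,x0):
    def f(p):
        c,s=np.cos(p[2]),np.sin(p[2]); r=[]
        for cal,uv,(x,y,z) in obs:
            r+=list(proj(cal,[p[0]+c*x-s*y,p[1]+s*x+c*y,z])[0]-uv)
        return r
    return least_squares(f,x0,loss="soft_l1")
C=lambda u,v:np.array([u/2.2+180-.27,v/2.2-.27])
m=1e-3
sw=[(w2,C(*a),np.array(b+(45,))*m) for a,b in [((93,218),(30,-113)),((91,258),(48.5,-113)),((91,286),(61.5,-113)),((90,321),(80,-113)),((573,268),(30,113)),((567,307),(48.5,113)),((561,333),(61.5,113)),((555,370),(80,113))]]
sw+=[(w1,np.array(a)/1.25,np.array(b+(45,))*m) for a,b in [((321,141),(-80,-70)),((488,158),(-80,70))]]
ch=[(w2,C(*a),np.array(b+(115,))*m) for a,b in [((38,158),(-112,0)),((75,120),(-100,14.5)),((75,200),(-100,-14.5)),((643,166),(110,9.5)),((637,217),(110,-9.5))]]
if __name__=="__main__":
    for o,x0 in((sw,[.47,0,-.1]),(ch,[.48,0,1.5])):
        r=fit(o,x0); print(r.x.round(4),np.degrees(r.x[2]).round(2)); print(r.fun.reshape(-1,2).round(1).tolist())
        if o is sw: p=r.x
    c,s=np.cos(p[2]),np.sin(p[2]); W=lambda x,y:(p[0]+(c*x-s*y)*m,p[1]+(s*x+c*y)*m)
    for n,q in(("bore",(14,0)),("nr",(55,-91.5)),("nl",(55,91.5))): print(n,np.round(W(*q),4))
    for n,uv,z in(("ball",(358,72),.079),("bowl",(80,408),.034),("pintop",(343,196),.081)): print(n,ray(w2,C(*uv),z).round(4))
    print("hooptop z check", (proj(w2,[*W(55,-58),.1])[0]-[180,0])*2.2,(proj(w2,[*W(55,58),.1])[0]-[180,0])*2.2)
E
python3 fit.py
```

```text
[ 0.4903  0.0022 -0.1008] -5.77
[[0.1, -0.7], [0.4, -0.2], [-0.0, -0.1], [-0.1, 1.8], [0.5, -0.5], [-0.1, -0.1], [0.3, 0.5], [-0.2, 1.0], [-1.1, -0.5], [-0.0, 0.0]]
[ 4.9880e-01 -1.3000e-03  1.5178e+00] 86.96
[[0.4, 0.2], [-1.8, -1.2], [-1.1, 0.8], [1.6, -0.5], [0.4, 0.9]]
bore [0.5042 0.0008]
nr [ 0.5358 -0.0944]
nl [0.5542 0.0877]
ball [0.4556 0.0056 0.079 ]
bowl [ 0.6011 -0.1291  0.034 ]
pintop [5.03e-01 2.00e-04 8.10e-02]
hooptop z check [190.91369127 286.23873148] [477.47015122 315.76724227]
```

```bash
python3 - <<'E'
from h import *
R=down(-3.04)
arm.move_to([.4988,-.0013,.17],R); arm.grip(.06)
arm.move_l([.4988,-.0013,.1035],feed=.15)
arm.grip(.01); print("w",arm.current_width(),arm.current_grasp_force())
arm.move_l([.4988,-.0013,.19],feed=.15)
print("w",arm.current_width(),arm.current_grasp_force(),arm.current_force(),arm.current_t())
im=arm.snapshot("side"); cv2.imwrite("pics/s1.png",cv2.resize(im[80:330,180:420,::-1],None,fx=2,fy=2))
E
```

```text
w 0.028859744596402632 30.001571774482727
w 0.028628624879776153 29.998411238193512 [-0.21711723  0.18722847 -2.01141113] 7.4167
```

View pics/s1.png

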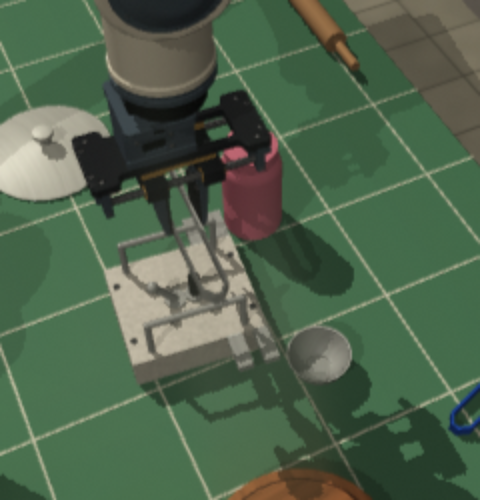

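The chimta is held at a width of 28.6 mm and has lifted clear of the hoops. The pin is still in its bore. Now the chakla.

```bash
python3 - <<'E'
from h import *
T=[.475,-.334]
arm.move_l([*T,.19],feed=.3); arm.sleep(.2)
arm.move_l([*T,.05],feed=.15); f0=arm.current_force()
z=.042
while z>.0325:
    arm.move_l([*T,z],feed=.05); df=arm.current_force()-f0; print(round(z,4),df.round(2))
    if df[2]>2: break
    z-=.0015 if z>.037 else .0008
arm.grip(.05); arm.sleep(.3)
arm.move_l([*T,.2],feed=.2); arm.sleep(.1)
print(arm.current_t())
cv2.imwrite("pics/t1.png",cv2.resize(arm.snapshot("top")[180:330,280:500,::-1],None,fx=2.7,fy=2.7,interpolation=cv2.INTER_CUBIC))
E
```

```text
0.042 [ 0.22  0.38 -0.11]
0.0405 [0.62 1.   0.32]
0.039 [ 0.91  0.02 -0.41]
0.0375 [0.76 0.22 0.09]
0.036 [0.32 0.16 1.61]
0.0352 [ 1.13  0.72 -0.39]
0.0344 [0.55 0.7  0.05]
0.0336 [-0.18  1.65  6.52]
13.975
```

```bash
cat >> h.py <<'E'
YAW=-5.77
def W(x,y,z):  # switch frame mm -> world m
    c,s=np.cos(np.radians(YAW)),np.sin(np.radians(YAW))
    return np.array([.4903+(c*x-s*y)/1e3,.0022+(s*x+c*y)/1e3,z])
RP=down(YAW+90)
E
python3 - <<'E'
from h import *
arm.move_to(W(16,0,.15),RP); arm.grip(.040)
c=arm.get_calibration("top");im=arm.snapshot("top")
print(proj(c,[.475,-.334,.045]),arm.current_t())
a=cv2.resize(im[190:320,280:500,::-1],None,fx=2.7,fy=2.7,interpolation=cv2.INTER_CUBIC)
im=arm.snapshot("side"); b=cv2.resize(im[130:330,200:480,::-1],None,fx=2.12,fy=2.12,interpolation=cv2.INTER_CUBIC)[:,:594]
b=cv2.resize(arm.snapshot("side")[200:400,200:460,::-1],(297,228)); a2=a[:, :594]
cv2.imwrite("pics/t2.png",np.vstack([a2,cv2.copyMakeBorder(b,0,0,0,a2.shape[1]-b.shape[1],cv2.BORDER_CONSTANT)]))
E
```

```text
[[439.66946294 254.59017562]] 15.7417
```

View pics/t2.png

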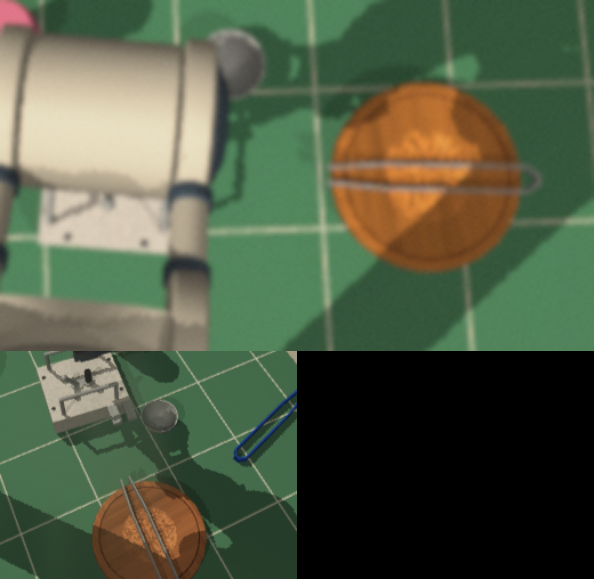

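The chimta lies flat across the middle of the chakla, centred at about (432,176) in the picture, and the chakla has not moved. Next is the pin.

```bash
python3 - <<'E'
from h import *
arm.move_l(W(16,0,.054),RP,feed=.1); print("f",arm.current_force().round(1))
arm.grip(.005); print("w",arm.current_width(),arm.current_force().round(1))
arm.move_l(W(16,0,.155),feed=.1); print("w",arm.current_width(),arm.current_grasp_force(),arm.current_t())
arm.move_l(W(57,-94,.155),feed=.2)
arm.move_l(W(57,-94,.092),feed=.1); arm.sleep(.1)
c=arm.get_calibration("wrist")
a=arm.snapshot("wrist")[:,:,::-1]; b=arm.snapshot("side")[:,:,::-1]
b=cv2.resize(b[185:285,230:370],None,fx=2.85,fy=2.85,interpolation=cv2.INTER_CUBIC)[:,:400]
a=cv2.resize(a[100:400,220:420],None,fx=2,fy=2,interpolation=cv2.INTER_CUBIC)
h=600; b=cv2.copyMakeBorder(b,0,600-b.shape[0],0,0,cv2.BORDER_CONSTANT)
cv2.imwrite("pics/n1.png",np.hstack([a,b])[:,:800]); print(arm.current_t())
E
```

```text
f [1.3 0.4 0.2]
w 0.013238458748794 [-0.4  0.   4.6]
w 0.013316267441757585 29.999940991401672 18.6333
20.2833
```

View pics/n1.png

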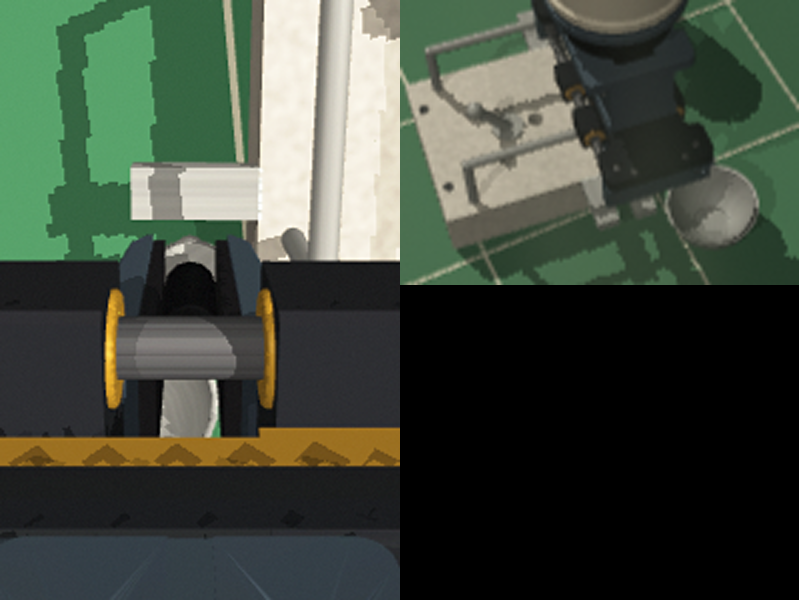

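The pin is held between the pads over the right ear, and the bore is empty. I'll lower it with force checks and search in x if it is blocked.

```bash
python3 - <<'E'
from h import *
def lower(x):
    f0=arm.current_force()
    for z in np.r_[np.arange(.088,.058,-.003),np.arange(.057,.0515,-.0007)]:
        arm.move_l(W(x,-94,z),feed=.06); d=arm.current_force()-f0
        if d[2]>4 or np.hypot(*d[:2])>8: return z,d.round(1)
    return z,d.round(1)
for dx in (0,.8,-.8,1.6,-1.6):
    z,d=lower(57+dx); print(dx,round(z,4),d,arm.current_t())
    if z<.0575: break
    arm.move_l(W(57+dx,-94,.092),feed=.1); arm.move_l(W(57,-94,.092),feed=.1)
E
```

```text
0 0.0535 [-3.5  0.3 14.5] 24.2833
```

```bash
python3 - <<'E'
from h import *
arm.move_l(W(57,-94,.0545),feed=.05)
arm.grip(.024); arm.sleep(.4); print(arm.current_width(),arm.current_grasp_force(),arm.current_force().round(1))
arm.move_l(W(57,-94,.16),feed=.12)
arm.move_to([.40,-.02,.30],RP); arm.sleep(.3)
c=arm.get_calibration("side"); im=arm.snapshot("side")
P=[W(55,-92,z) for z in(.015,.045,.081)]; x=np.degrees
off=np.array([220,190]); print(((proj(c,P)-off)*4).round(), ((proj(c,W(-10-42*np.sin(.65),0,.046+.0334))-off)*4).round(),arm.current_t())
cv2.imwrite("pics/n2.png",cv2.resize(im[190:300,220:370,::-1],None,fx=4,fy=4,interpolation=cv2.INTER_CUBIC))
E
```

```text
0.02398689076027466 0.0 [-0.1  0.5 -0.6]
[[349. 274.]
 [348. 247.]
 [347. 213.]] [[144. 131.]] 27.5583
```

View pics/n2.png

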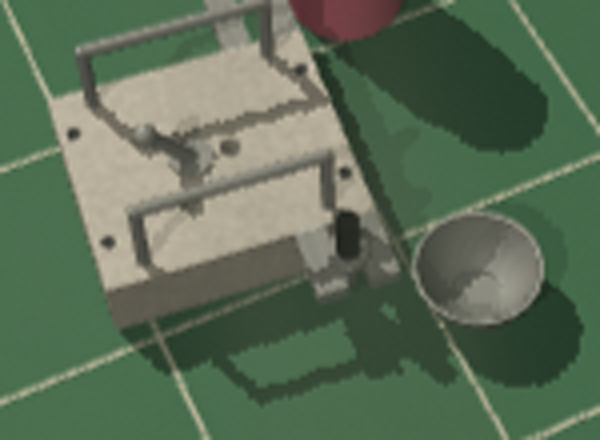

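The pin hangs upright in the right notch with its grip at (347,235), where predicted. The toggle ball is still at (144,131), on the -x side. Now I'll push the toggle over.

```bash
python3 - <<'E'
from h import *
arm.grip(0.0)
arm.move_to(W(-68,0,.15),RP)
arm.move_l(W(-68,0,.070),feed=.15); f0=arm.current_force()
ax=np.array([np.cos(np.radians(YAW)),np.sin(np.radians(YAW)),0])
m=[]
for x in np.r_[-60:-24:4,-24:-4:1.]:
    arm.move_l(W(x,0,.070),feed=.08); d=(arm.current_force()-f0)@ax; m.append((round(float(x)),round(float(d),1)))
    if d<-14: break
print(m)
arm.move_l(W(x-8,0,.070),feed=.1); arm.move_l(W(x-8,0,.16),feed=.2)
arm.move_to([.40,-.02,.30],RP); arm.sleep(.3)
c=arm.get_calibration("side"); im=arm.snapshot("side"); off=np.array([220,190])
for q in(1.0,1.15,1.3): print(q,((proj(c,W(-10+42*np.sin(q-.65),0,.046+.042*np.cos(q-.65)))-off)*4).round())
print(arm.current_t())
cv2.imwrite("pics/g1.png",cv2.resize(im[190:400,220:400,::-1],None,fx=2.8,fy=2.8,interpolation=cv2.INTER_CUBIC))
b=cv2.resize(im[190:300,220:370,::-1],None,fx=4,fy=4,interpolation=cv2.INTER_CUBIC);cv2.imwrite("pics/g1.png",b)
E
```

```text
[(-60, -0.5), (-56, -1.2), (-52, -1.4), (-48, -0.3), (-44, -0.3), (-40, -0.1), (-36, 0.4), (-32, 0.2), (-28, 0.3), (-24, -0.2), (-23, -0.9), (-22, -0.1), (-21, -0.5), (-20, -0.3), (-19, -1.6), (-18, -1.0), (-17, -1.4), (-16, -1.0), (-15, -1.5), (-14, -1.6), (-13, -1.8), (-12, -3.9), (-11, -7.4), (-10, -10.3), (-9, -13.4), (-8, -16.5)]
1.0 [[210. 106.]]
1.15 [[220. 106.]]
1.3 [[230. 107.]]
37.8167
```

View pics/g1.png

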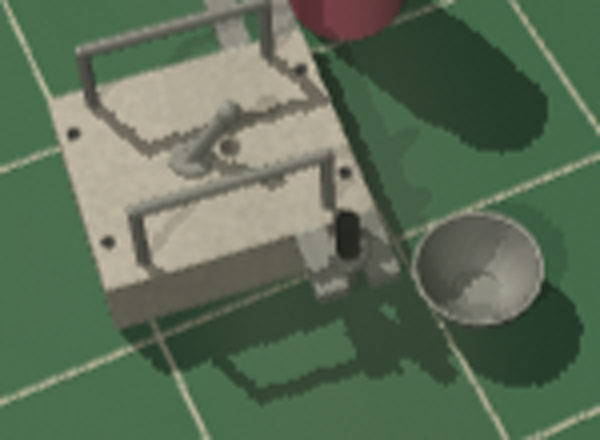

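The toggle ball is at about (231,110), which matches 1.3 rad, and the force ramp shows the lever reached its stop. The pin is still upright in its notch, so I'm handing in.

```bash
python3 -c "
from rig import arm
print(arm.sign_off(),arm.current_t())"
```

```text
the job is handed in; nothing more can be done
the job is handed in; nothing more can be done
```

I handed the job in at about 38 s: the chimta lies flat on the chakla, the pin hangs released in the right notch, and the toggle is fully over at about 1.3 rad; the judge's verdict was not shown.

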